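Load a press tool's punches from the transport block to match its dies

TASK

Move the four punches from the wooden block into the sockets of the upper die, which lies on its back, so that when it is turned over on to the lower die, wide bush on thick pillar, every punch meets the die opening of its own shape: from where you stand, the row runs in the reverse order of the openings. Seat each one fully home, nose up, with the slot punch's blade straight across the row and the square punch's sides in line with it; let none fall over.

Things in the scene. Friction and masses are not known exactly. Their poses are not given: they have to be found in the camera images.
- big_round_punch: Loose steel press punch, about 0.24 kg, upright. Black round body, diameter 32 mm, from 24 to 68 mm above the origin; below it a shank of diameter 20 mm, tapering to 10 mm over its last 9 mm; on top a bright round nose, diameter 27 mm, 18 mm high, nearly as wide as the body. Origin: centre of the shank's lower end; z up through the nose.
- small_round_punch: Loose punch with body, shank and origin like the big round punch; its nose is thin and round, diameter 9 mm, 26 mm high. The four start in a row along x (any order, 50 mm pitch) in the bores of a fixed wooden block, 204 x 60 mm, 40 mm high, at the left: shank in the 25 mm bore, shoulder on top. Bodies are 18 mm apart in the row, free on both sides of it.
- square_punch: Loose punch with body, shank and origin like the big round punch; its nose is square, 18 x 18 mm, 18 mm high, sides along its x and y axes. Like the others it starts turned up to 0.4 rad either way from square with the wooden block. Right of that block stands a vice, 91 mm high, at y below 0.215 m.
- slot_punch: Loose punch with body, shank and origin like the big round punch; its nose is a narrow upright blade, 28 mm along its x axis, 8 mm along its y axis, 18 mm high. Before the start's turn of up to 0.4 rad, the blade lies across the row of punches.
- lower_die: Fixed lower half of the press tool, 70 x 276 mm, at the back. Its four die inserts sit in a row along its y axis, at y = +75 (station 1), +25 (2), -25 (3) and -75 mm (4), x = 0. Thick guide pillar (diameter 29 mm, top at 118 mm) at y = +118 mm, beside station 1; thin one (diameter 16 mm) at -118 mm. Origin: centre of its underside. Its +y points roughly to the robot's left.
- upper_die: Fixed upper half, 70 x 276 mm, on its back, in front. Round sockets, diameter 25 mm, 27 mm deep, at y = +75 (socket 1), +25, -25, -75 mm (4), x = 0, in its bright block, top at 42 mm. Wide brass bush at y = +117 mm, narrow one at -117 mm, both 36 mm high. Home: shoulder on the block's top, punch origin at 18 mm. Origin: centre of underside. Its +y points to the robot's right.
- big_round_die: Fixed bright steel die insert, 40 x 40 mm, 12 mm thick, at one of the four stations of the lower die (any order). The dark opening in its middle is round, diameter 29 mm; it belongs to the big round punch. Origin: centre of its underside; axes as those of the lower die.
- small_round_die: Fixed bright steel die insert, 40 x 40 mm, 12 mm thick, at one of the four stations of the lower die (any order). The dark opening in its middle is round, diameter 11 mm; it belongs to the small round punch. Origin: centre of its underside; axes as those of the lower die.
- square_die: Fixed bright steel die insert, 40 x 40 mm, 12 mm thick, at one of the four stations of the lower die (any order). The dark opening in its middle is square, 20 x 20 mm; it belongs to the square punch. Origin: centre of its underside; axes as those of the lower die.
- slot_die: Fixed bright steel die insert, 40 x 40 mm, 12 mm thick, at one of the four stations of the lower die (any order). The dark opening in its middle is a slot, 30 mm along the insert's x axis and 10 mm along its y axis; it belongs to the slot punch. Origin: centre of its underside; axes as those of the lower die.
Things that resemble listed ones, but are neither listed nor needed, are in the scene too. What is shaped like the square_punch but red is not meant.

How it is judged:
By the outcome, as a careful person would: the job done as asked, in the order asked, and still so for the second after the job is handed in, with the robot touching nothing.
It also fails if it takes over 115 s, if anything falls off the work surface, if the arm or the gripper's body presses on something with over 40 N, if the wrist force passes 120 N, or if a joint passes its speed limit or range.

ROBOT

A 6-joint arm with a two-finger parallel gripper is mounted at the origin on a cart in front of the work surface, level with it; the furniture and walls round the work are solid. World frame = base frame: x ahead of the robot, y to its left, z up, the work surface at z = 0. Lengths are in m, angles in rad, forces in N, time in s.
With the tool pointing down it reaches from about 0.3 to 0.85 m from the base axis. Payload 4.2 kg.
Tool frame: the origin (TCP) lies on the centre line of the jaws, within the pads' length; the fingertips stand 14 mm ahead of it and the grasp point (between the pads) lies 5 mm behind it; z points along the fingers, y is the line along which they close (so a half turn about z gives the same grasp; the last joint's range is limited). The gripper opens to 91 mm and grips with 3 to 60 N. Pads are 32 mm wide; open, the fingers measure 118 mm over their backs; the gripper's body (76 mm by 178 mm) begins 60 mm behind the grasp point.
Start: joints at [-1.254, 0.32, 1.565, -0, 1.257, -0.02], TCP at [0.19, -0.543, 0.228] pointing down, gripper open.
Joint ranges: [-3.11, 3.11], [-0.84, 2.01], [0.21, 2.61], [-1.34, 4.49], [0.05, 2.63], [-2.56, 2.56]. Speed limits (rad/s): [2.57, 2.57, 3.14, 3.14, 3.14, 3.14].

INTERFACE

Orientations are given as a 3x3 rotation matrix whose columns are the frame's x, y, z axes.
In Python, from workcell import status, read_camera, camera_info, robot gives the robot as it stands.
- The arm moves only by the shell command python3 -m handwheel 'ROWS' [FORCE]. ROWS is a JSON object whose one key "steps" holds a list of rows, each a list of 3 entries, a list of its own where there are three numbers: the shift along the world's x, y, z in m, then the turn, a rotation vector about the world's x, y, z in degrees, then the closure, from 0 (fully open) to 1 (shut). A call has 1 to 10 rows; each row shifts and turns the commanded pose from where the row before left it; what a row does not reach is not made up. A row lasts 1/10 s, in which the tool goes at most 50 mm and 8.59 degrees, less where a joint would pass 70% of its speed; a pose out of reach is approached as far as the arm can. A call is refused whole if a number of a shift passes 0.05 or a number of a turn 8.59, either way. A call with a gripper value outside its range is refused whole. The fingers move at their own pace and stop on an object; FORCE is the grip in N (left out, the last holds). Time passes only in rows, so rows that do not move let the fingers close. It gives the time, the measured TCP pose, the force, the opening and the grip force at its end, in the units of the state.
- status.get_state(): the state, without advancing time (a new reading comes with each control period).
- read_camera(name): name is "scene" or "top"; returns the picture (384x512x3 uint8, red, green, blue); there is no depth.
- camera_info(name): a dict with "camera_matrix" (3x3 intrinsics, pixels), "R" (3x3) and "t" (3): a world point X has camera coordinates R X + t. Camera axes: x right, y down, z forward; pixel columns grow to the right and rows downward; lengths in m; the calibration is good to about 2 mm. A picture is of the moment at which its call begins. camera_info takes no time and is no camera call.
- robot.close_job(): hands the job in; it is judged then, once.
The state is a dict: "t": time; "joint_pos": joint angles; "qd": joint speeds; "joint_torque": joint torques, N m; "position": TCP position; "tool_rot": TCP orientation; "ft_force": force on the tool from outside, world axes, zero at the start; "ft_torque": the same for the moment, N m; "width": finger opening in m; "gripper_force": force on a finger pad.
Only numpy, scipy, OpenCV 4.12 (cv2) and the standard library are available. Lean on these libraries where they do the work, as an engineer would, in place of code of your own. Each camera call takes 0.05 s, during which the arm holds its last target. There are 200 camera calls.

## Working session

There is one attempt and no reset: what is moved stays moved. The work goes in short steps, Python scripts to look and compute and a shell command to move; the robot and the scene stay as the last step left them, time stands still between calls to the robot, and variables do not carry over. Pictures are saved under pics/ and viewed, at most 14 in all, crops included, and the job is handed in when it is done.

```bash
mkdir -p pics
python3 - <<'E'
from workcell import status, read_camera, camera_info, robot
import cv2, numpy as np
np.set_printoptions(precision=4,suppress=True)
for n in("scene","top"):
    im=read_camera(n); cv2.imwrite(f"pics/{n}0_raw.png",im[:,:,::-1])
    cv2.imwrite(f"pics/{n}0.png",cv2.resize(im[:,:,::-1],None,fx=1.5,fy=1.5,interpolation=cv2.INTER_CUBIC))
    c=camera_info(n); print(n,c)
print(status.get_state())
E
```

```text
scene {'camera_matrix': array([[363.7213,   0.    , 260.2912],
       [  0.    , 363.7213, 190.9266],
       [  0.    ,   0.    ,   1.    ]]), 'R': array([[-0.769 , -0.6387, -0.0254],
       [-0.3061,  0.4028, -0.8626],
       [ 0.5612, -0.6556, -0.5052]]), 't': array([0.4808, 0.1616, 0.7687])}
top {'camera_matrix': array([[482.4943,   0.    , 255.8693],
       [  0.    , 482.4943, 192.8192],
       [  0.    ,   0.    ,   1.    ]]), 'R': array([[-0.0232, -0.9997,  0.004 ],
       [-0.997 ,  0.0228, -0.0745],
       [ 0.0744, -0.0057, -0.9972]]), 't': array([0.1019, 0.5684, 1.2472])}
{'t': 0.1, 'joint_pos': array([-1.254 ,  0.3202,  1.5655, -0.    ,  1.2574, -0.02  ]), 'qd': array([-0.0011, -0.0021, -0.0027, -0.0014,  0.001 , -0.0011]), 'joint_torque': array([  0.0005, -41.3332, -23.2508,   0.0729,   0.0422,  -0.0001]), 'position': array([ 0.1899, -0.5423,  0.2272]), 'tool_rot': array([[ 0.9438,  0.3305, -0.0005],
       [ 0.3305, -0.9438,  0.0015],
       [ 0.    , -0.0016, -1.    ]]), 'ft_force': array([-0.0324,  0.388 ,  0.3476]), 'ft_torque': array([ 0.0177, -0.0246,  0.0299]), 'gripper_force': 0.0, 'width': 0.09100162762099778}
```

View pics/scene0.png

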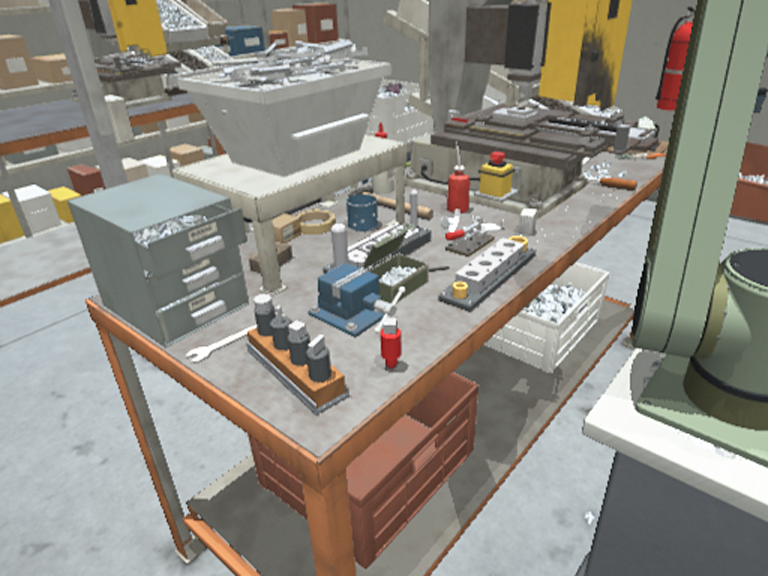

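View pics/top0.png

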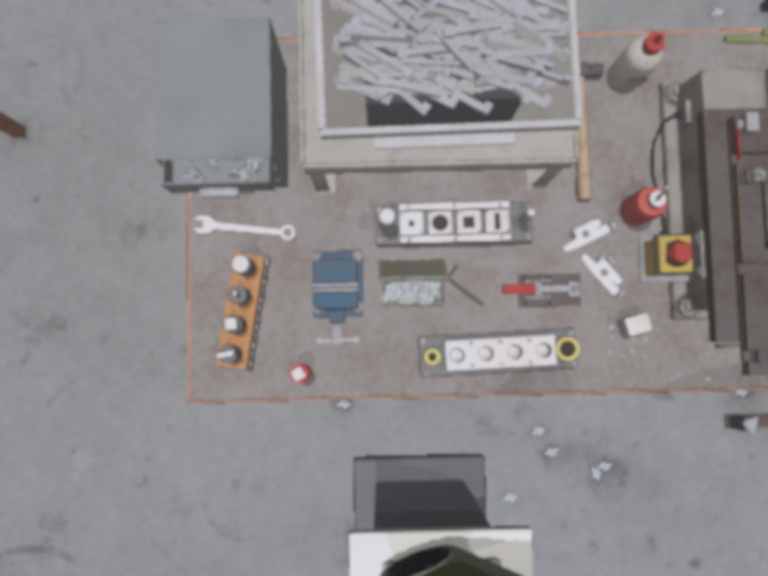

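The lower die from left (thick pillar at (387,213) in the 1.5x picture) to right reads small round, big round, square, slot. The upper die's wide bush is at the right, (567,348). The punches stand in the block at (243,265), (240,295), (233,325) and (228,354), and the red decoy is at (300,373). Next I'll take close crops.

Run:
```python
import cv2, numpy as np
t=cv2.imread("pics/top0_raw.png"); s=cv2.imread("pics/scene0_raw.png")
z=lambda im,x,y,w,h,f: cv2.resize(im[y:y+h,x:x+w],None,fx=f,fy=f,interpolation=cv2.INTER_CUBIC)
a=z(t,140,163,70,90,6) # 420x540
b=z(s,160,190,65,85,6)  #390x510
cv2.imwrite("pics/c1.png",np.hstack([a[:510],b[:510,:380]]))
a=z(t,245,130,115,36,6.9); b=z(t,275,212,115,42,6.9)
cv2.imwrite("pics/c2.png",np.vstack([a,b]))
```

```text
(no output)
```

View pics/c1.png

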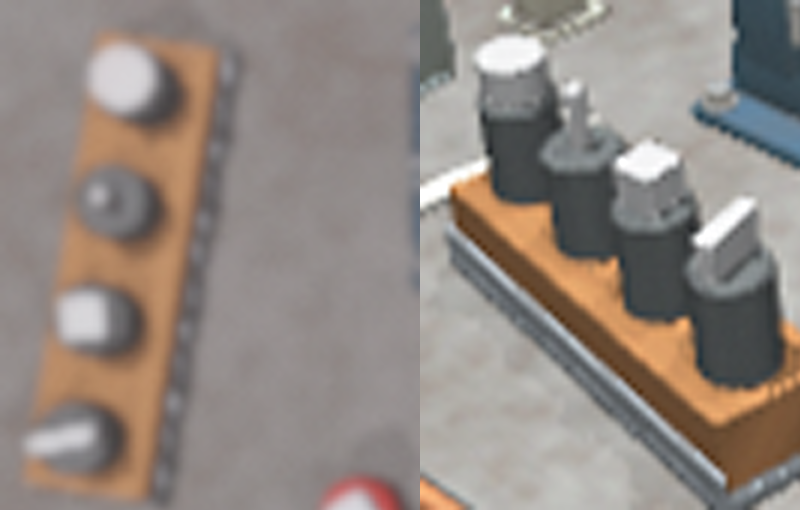

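View pics/c2.png

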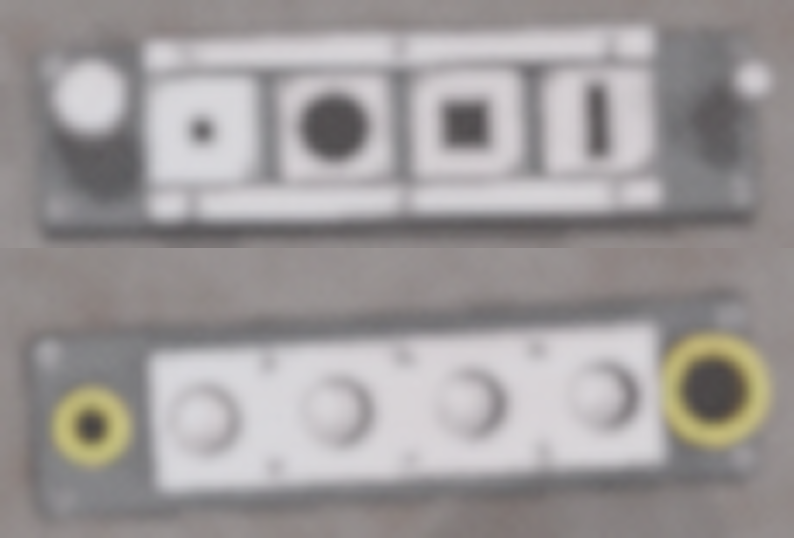

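The four punches in the block, raw top px: big round (161,176), small round (157,195), square (154,216), slot (150,236). Their neighbour, the red one at (200,249), is a decoy. The crop confirms the shapes, and socket order from left to right must be slot, square, big, small. Next I'll measure.

```bash
cat > h.py <<'E'
from workcell import camera_info
import numpy as np
np.set_printoptions(precision=4,suppress=True)
C={n:camera_info(n) for n in("scene","top")}
def ray(n,p):
    c=C[n];R=np.array(c["R"]);t=np.array(c["t"])
    d=R.T@np.linalg.inv(c["camera_matrix"])@np.array([p[0],p[1],1.]);return -R.T@t,d
def atz(n,p,z):
    o,d=ray(n,p);return o+d*(z-o[2])/d[2]
def tri(p1,p2):
    o1,d1=ray("top",p1);o2,d2=ray("scene",p2)
    k=np.linalg.lstsq(np.c_[d1,-d2],o2-o1,rcond=None)[0]
    a,b=o1+k[0]*d1,o2+k[1]*d2;return (a+b)/2,np.linalg.norm(a-b)
def proj(n,X):
    c=C[n];v=np.array(c["camera_matrix"])@(np.array(c["R"])@X+c["t"]);return v[:2]/v[2]
E
python3 - <<'E'
from h import *
T=lambda u,v:((u+.5)/6-.5+140,(v+.5)/6-.5+163)
S=lambda u,v:((u-420+.5)/6-.5+160,(v+.5)/6-.5+190)
for nm,a,b,z in [("big",(126,78),(513,55),.102),("small",(100,193),(572,88),.110),("sq",(82,316),(647,160),.102),("slot",(62,437),(726,222),.102)]:
    print(nm,atz("top",T(*a),z),atz("scene",S(*b),z),tri(T(*a),S(*b)))
k=[atz("top",T(*c),.04) for c in[(97,35),(220,47),(150,497),(25,485)]]
print("block",k,np.mean(k,0),[np.linalg.norm(k[i]-k[i-1]) for i in range(4)])
p,q=atz("top",T(28,443),.102),atz("top",T(95,432),.102);print("blade",np.degrees(np.arctan2(*(q-p)[1::-1])),np.linalg.norm(p-q))
p,q=atz("scene",S(697,242),.102),atz("scene",S(755,203),.102);print("blade",np.degrees(np.arctan2(*(q-p)[1::-1])),np.linalg.norm(p-q))
r=(k[0]+k[1]-k[2]-k[3]);print("row ang",np.degrees(np.arctan2(r[1],r[0])))
U=lambda u,v:((u+.5)/6.9-.5+275,(v-248+.5)/6.9-.5+212)
s=[atz("top",U(*c),.042) for c in[(205,420),(338,410),(471,403),(604,395)]];print("sock",s)
b=[atz("top",U(*c),.042) for c in[(150,352),(660,325),(668,462),(160,492)]];print("ublock",np.mean(b,0),[np.linalg.norm(b[i]-b[i-1]) for i in range(4)])
r=b[1]+b[2]-b[0]-b[3];print("udie ang",np.degrees(np.arctan2(r[1],r[0])))
r=3*(s[3]-s[0])+s[2]-s[1];print("sock ang",np.degrees(np.arctan2(r[1],r[0])),np.linalg.norm(s[3]-s[0]),np.mean(s,0))
print("red",atz("top",(200,249),.1))
E
```

```text
big [0.6125 0.3231 0.102 ] [0.6093 0.3253 0.102 ] (array([0.6126, 0.3233, 0.0998]), np.float64(0.00041355977287402615))
small [0.5648 0.3325 0.11  ] [0.5617 0.3346 0.11  ] (array([0.5647, 0.3327, 0.1079]), np.float64(0.0005501410807182616))
sq [0.5152 0.3419 0.102 ] [0.5132 0.3421 0.102 ] (array([0.5148, 0.3416, 0.1011]), np.float64(0.0011652606160202181))
slot [0.4662 0.3504 0.102 ] [0.4632 0.3509 0.102 ] (array([0.4655, 0.35  , 0.1005]), np.float64(0.0017516704041586016))
block [array([0.6386, 0.3474, 0.04  ]), array([0.6322, 0.2942, 0.04  ]), array([0.4392, 0.3263, 0.04  ]), array([0.4455, 0.3796, 0.04  ])] [0.5389 0.3369 0.04  ] [np.float64(0.19574643612923942), np.float64(0.05351275271599266), np.float64(0.19562607479688812), np.float64(0.05374379819312783)]
blade -82.01024646746448 0.027533647858258258
blade -88.43900901709544 0.027992244720558435
row ang -9.454312442599235
sock [array([ 0.4537, -0.0328,  0.042 ]), array([ 0.4562, -0.0824,  0.042 ]), array([ 0.4577, -0.1321,  0.042 ]), array([ 0.4595, -0.1817,  0.042 ])]
ublock [ 0.4565 -0.1091  0.042 ] [np.float64(0.05201048214924012), np.float64(0.19073822186936404), np.float64(0.0509252231037681), np.float64(0.18948395713055866)]
udie ang -88.1428214935028
sock ang -87.82078979552873 0.14909279605098535 [ 0.4568 -0.1072  0.042 ]
red [0.4303 0.2288 0.1   ]
```

Each reading agrees with the sizes given: pitch 50, row 150 mm, blade 28, heights 0.100 to 0.108. First pick is the slot punch at (0.466, 0.350), with the jaws across the row (yaw 169.7°).

```bash
python3 -m handwheel '{"steps":[[[0.0138,0.0446,-0.0014],[0,0,7.52],0.3],[[0.0138,0.0446,-0.0014],[0,0,7.52],0.3],[[0.0138,0.0446,-0.0014],[0,0,7.52],0.3],[[0.0138,0.0446,-0.0014],[0,0,7.52],0.3],[[0.0138,0.0446,-0.0014],[0,0,7.52],0.3],[[0.0138,0.0446,-0.0014],[0,0,7.52],0.3],[[0.0138,0.0446,-0.0014],[0,0,7.52],0.3],[[0.0138,0.0446,-0.0014],[0,0,7.52],0.3],[[0.0138,0.0446,-0.0014],[0,0,7.52],0.3],[[0.0138,0.0446,-0.0014],[0,0,7.52],0.3]]}' 20
python3 -m handwheel '{"steps":[[[0.0138,0.0446,-0.0014],[0,0,7.52],0.3],[[0.0138,0.0446,-0.0014],[0,0,7.52],0.3],[[0.0138,0.0446,-0.0014],[0,0,7.52],0.3],[[0.0138,0.0446,-0.0014],[0,0,7.52],0.3],[[0.0138,0.0446,-0.0014],[0,0,7.52],0.3],[[0.0138,0.0446,-0.0014],[0,0,7.52],0.3],[[0.0138,0.0446,-0.0014],[0,0,7.52],0.3],[[0.0138,0.0446,-0.0014],[0,0,7.52],0.3],[[0.0138,0.0446,-0.0014],[0,0,7.52],0.3],[[0.0138,0.0446,-0.0014],[0,0,7.52],0.3]]}'
cat >> h.py <<'E'
def st():
    from workcell import status
    s=status.get_state();R=s["tool_rot"];print("t",s["t"],"p",s["position"],"yaw",np.degrees(np.arctan2(R[1,0],R[0,0])),"tilt",R[:2,2],"w",s["width"],"F",s["ft_force"],"q",s["joint_pos"])
E
python3 -c "from h import *;st()"
```

```text
t: 1.1
position: [0.3279, -0.0949, 0.2139]
tool_rot: [[-0.083, 0.997, 0.001], [0.997, 0.083, -0.0], [-0.0, 0.001, -1.0]]
ft_force: [1.1, -0.0, 0.2]
width: 0.064
gripper_force: 0.0
t: 2.1
position: [0.466, 0.3512, 0.1994]
tool_rot: [[-0.985, 0.173, -0.001], [0.173, 0.985, -0.001], [0.0, -0.001, -1.0]]
ft_force: [0.7, -0.4, 0.8]
width: 0.0645
gripper_force: 0.0
t 2.1 p [0.466  0.3512 0.1994] yaw 170.04082601133456 tilt [-0.0006 -0.0006] w 0.06453829368547367 F [ 0.6921 -0.4494  0.7915] q [ 0.6261  0.3522  1.5896 -0.0001  1.2006 -0.7708]
```

```bash
python3 -m handwheel '{"steps":[[[0,-0.001,-0.04],[0,0,0],0.3],[[0,0,-0.04],[0,0,0],0.3],[[0,0,-0.03],[0,0,0],0.3],[[0,0,-0.02],[0,0,0],0.3],[[0,0,-0.009],[0,0,0],0.3],[[0,0,0],[0,0,0],0.8],[[0,0,0],[0,0,0],0.8],[[0,0,0],[0,0,0],0.8],[[0,0,0],[0,0,0],0.8],[[0,0,0],[0,0,0],0.8]]}' 25
python3 -m handwheel '{"steps":[[[0,0,0],[0,0,0],0.8],[[0,0,0.01],[0,0,0],0.8],[[0,0,0.03],[0,0,0],0.8],[[0,0,0.04],[0,0,0],0.8],[[0,0,0.05],[0,0,0],0.8],[[0,0,0.02],[0,0,0],0.8]]}'
python3 - <<'E'
from h import *; from workcell import read_camera; import cv2
st()
z=lambda im,x,y,w,h,f: cv2.resize(im[y:y+h,x:x+w,::-1],None,fx=f,fy=f,interpolation=cv2.INTER_CUBIC)
t=read_camera("top");s=read_camera("scene")
cv2.imwrite("pics/s1.png",z(s,150,110,110,130,4.6))
E
```

```text
t: 3.1
position: [0.4667, 0.3489, 0.0621]
tool_rot: [[-0.984, 0.179, 0.002], [0.179, 0.984, 0.002], [-0.002, 0.002, -1.0]]
ft_force: [-0.4, 0.9, 3.3]
width: 0.0309
gripper_force: 25.0
t: 3.7
position: [0.4672, 0.349, 0.216]
tool_rot: [[-0.984, 0.179, 0.006], [0.179, 0.984, 0.004], [-0.005, 0.005, -1.0]]
ft_force: [0.8, 1.2, -1.9]
width: 0.0307
gripper_force: 25.0
t 3.7 p [0.4672 0.349  0.216 ] yaw 169.6976169470382 tilt [0.0056 0.0039] w 0.030722497084794104 F [ 0.8022  1.2413 -1.8809] q [ 0.622   0.3366  1.57   -0.0001  1.2282 -0.769 ]
```

View pics/s1.png

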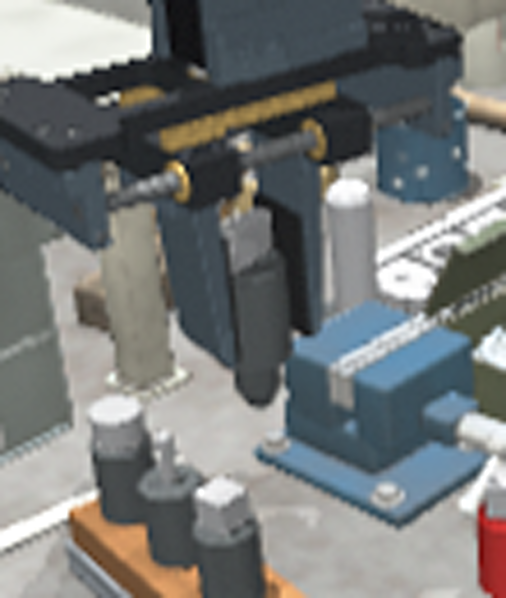

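The slot punch is held by its body, with its nose near crop px (250,215) and its shank end at (262,400). I'll check the tilt numerically against the projection of a vertical punch.

Run:
```python
from h import *
f=lambda p:(np.array(p)-[150,110])*4.6
for z in (.171,.195,.239,.257): print(z,f(proj("scene",np.array([.467,.349,z]))))
```

```text
0.171 [260.4419 399.8099]
0.195 [254.7366 351.0491]
0.239 [243.7495 257.1459]
0.257 [239.0453 216.9407]
```

Run:
```python
from workcell import read_camera; import cv2
from h import *
z=lambda im,x,y,w,h,f: cv2.resize(im[y:y+h,x:x+w,::-1],None,fx=f,fy=f,interpolation=cv2.INTER_CUBIC)
s=z(read_camera("scene"),180,140,50,65,9)
s=cv2.convertScaleAbs(s,alpha=1.8,beta=20)
g=lambda p:tuple(int(v) for v in (np.array(p)-[180,140]+.5)*9)
for zz in(.171,.195,.239,.257):cv2.circle(s,g(proj("scene",np.array([.467,.349,zz]))),4,(0,0,255),-1)
t=z(read_camera("top"),135,210,45,65,9)
cv2.imwrite("pics/s2.png",np.hstack([s,t[:, :350]]))
```

```text
(no output)
```

View pics/s2.png

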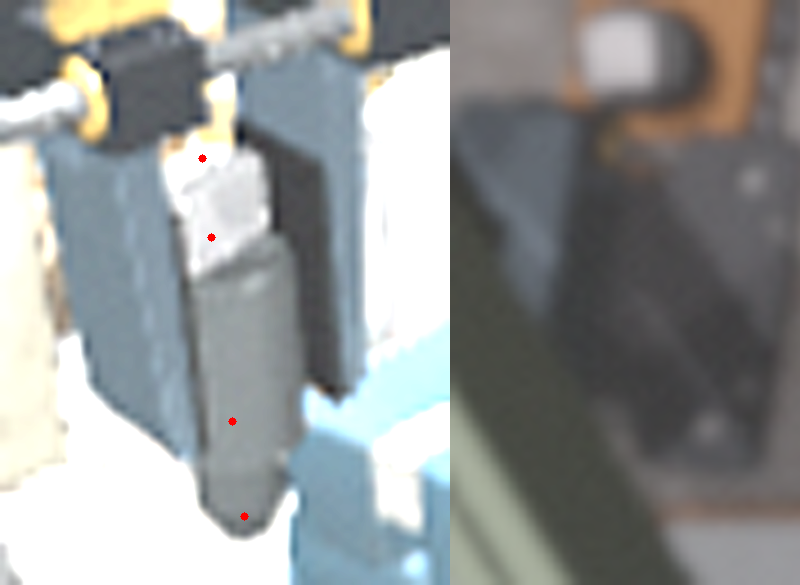

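The punch stands vertical in the grip. The scene camera is about 3 mm offset along the row from the top one, so I'll move over socket 4 and check its alignment there within one image.

```bash
python3 -m handwheel '{"steps":[[[-0.0012,-0.0346,0],[0,0,-8.45],0.8],[[-0.0012,-0.0346,0],[0,0,-8.45],0.8],[[-0.0012,-0.0346,0],[0,0,-8.45],0.8],[[-0.0012,-0.0346,0],[0,0,-8.45],0.8],[[-0.0012,-0.0346,0],[0,0,-8.45],0.8],[[-0.0012,-0.0346,0],[0,0,-8.45],0.8],[[-0.0012,-0.0346,0],[0,0,-8.45],0.8],[[-0.0012,-0.0346,0],[0,0,-8.45],0.8],[[-0.0012,-0.0346,0],[0,0,-8.45],0.8],[[-0.0012,-0.0346,0],[0,0,-8.45],0.8]]}'
python3 -m handwheel '{"steps":[[[-0.0012,-0.0346,0],[0,0,-8.45],0.8],[[0,0,-0.04],[0,0,0],0.8],[[0,0,-0.04],[0,0,0],0.8],[[0,0,-0.02],[0,0,0],0.8],[[0,0,0],[0,0,0],0.8]]}'
python3 - <<'E'
from workcell import read_camera; import cv2
from h import *
st()
z=lambda im,x,y,w,h,f: cv2.resize(im[y:y+h,x:x+w,::-1],None,fx=f,fy=f,interpolation=cv2.INTER_CUBIC)
from workcell import status
p=status.get_state()["position"]
s=z(read_camera("scene"),270,125,85,80,9)
g=lambda q:tuple(int(v) for v in (np.array(q)-[270,125]+.5)*9)
for zz in(-.045,-.021,.023,.041):cv2.circle(s,g(proj("scene",np.array([p[0],p[1],p[2]+zz]))),3,(0,0,255),-1)
m=np.array([.4568,-.1072,.042]);d=np.array([np.cos(np.radians(-87.95)),np.sin(np.radians(-87.95)),0])
for k in(-75,-25,25,75):
    c=m+d*k/1000
    pts=np.array([g(proj("scene",c+.0125*np.array([np.cos(a),np.sin(a),0]))) for a in np.linspace(0,6.3,24)]);cv2.polylines(s,[pts],True,(0,255,0),1)
cv2.imwrite("pics/s3.png",s)
E
```

```text
t: 4.9
position: [0.452, 0.0009, 0.2084]
tool_rot: [[0.09, 0.996, -0.006], [0.996, -0.09, 0.0], [-0.001, -0.006, -1.0]]
ft_force: [0.7, -0.1, -2.7]
width: 0.0309
gripper_force: 25.0
t: 5.4
position: [0.4483, -0.0321, 0.1064]
tool_rot: [[0.23, 0.973, -0.012], [0.973, -0.23, 0.001], [-0.002, -0.012, -1.0]]
ft_force: [0.1, -0.1, -2.1]
width: 0.0308
gripper_force: 25.0
t 5.4 p [ 0.4483 -0.0321  0.1064] yaw 76.72890594409523 tilt [-0.0123  0.0011] w 0.03084884348823939 F [ 0.0782 -0.1351 -2.1103] q [-0.097   0.253   2.0091 -0.0001  0.8919  0.1347]
```

View pics/s3.png

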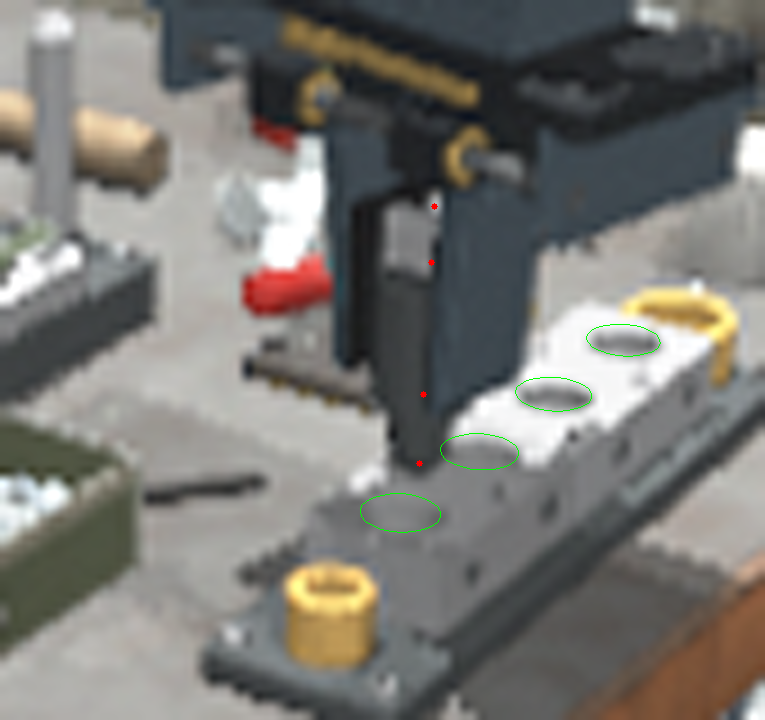

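The arm stands 5 mm short in x and tilted 0.7°. The green rings from the top camera fit sockets 2 and 3 at crop px (553,394) and (480,452), so the die measurement agrees in both cameras. I'll correct the pose, then lower in stages watching the force.

```bash
python3 -m handwheel '{"steps":[[[0.0057,-0.001,0],[0,-0.7,0],0.8],[[0,0,0],[0,0,0],0.8]]}'
python3 -m handwheel '{"steps":[[[0,0,-0.01],[0,0,0],0.8],[[0,0,-0.01],[0,0,0],0.8],[[0,0,-0.005],[0,0,0],0.8],[[0,0,0],[0,0,0],0.8]]}'
python3 -c "from h import *;st()"
```

```text
t: 5.65
position: [0.4601, -0.0334, 0.1121]
tool_rot: [[0.229, 0.973, 0.016], [0.973, -0.229, -0.0], [0.003, 0.016, -1.0]]
ft_force: [0.8, 0.1, -2.2]
width: 0.031
gripper_force: 25.0
t: 6.05
position: [0.4576, -0.0332, 0.0849]
tool_rot: [[0.229, 0.973, 0.01], [0.973, -0.229, 0.0], [0.002, 0.009, -1.0]]
ft_force: [-0.4, 0.3, -1.8]
width: 0.0309
gripper_force: 25.0
t 6.05 p [ 0.4576 -0.0332  0.0849] yaw 76.7501102404668 tilt [0.0098 0.0002] w 0.03094596573395623 F [-0.4342  0.3449 -1.8113] q [-0.0983  0.2852  2.032   0.0016  0.8147  0.1319]
```

```bash
python3 -m handwheel '{"steps":[[[0,0,0],[0,0,0],0.8],[[0,0,0],[0,0,0],0.8],[[0,0,0],[0,0,0],0.8]]}'; python3 -c "from h import *;st()"
```

```text
t: 6.35
position: [0.4588, -0.0333, 0.0862]
tool_rot: [[0.229, 0.973, 0.013], [0.973, -0.229, -0.0], [0.003, 0.013, -1.0]]
ft_force: [-0.2, -0.2, -1.7]
width: 0.0309
gripper_force: 25.0
t 6.35 p [ 0.4588 -0.0333  0.0862] yaw 76.74948071734806 tilt [ 0.013  -0.0001] w 0.030864077910790655 F [-0.2391 -0.2028 -1.7146] q [-0.0984  0.2836  2.03    0.0016  0.8151  0.1318]
```

```bash
python3 -m handwheel '{"steps":[[[-0.0048,0,0],[0,0.75,0],0.8],[[0,0,0],[0,0,0],0.8],[[0,0,0],[0,0,0],0.8],[[0,0,0],[0,0,0],0.8],[[0,0,0],[0,0,0],0.8]]}'; python3 -c "from h import *;st()"
```

```text
t: 6.85
position: [0.4538, -0.0333, 0.086]
tool_rot: [[0.229, 0.973, -0.001], [0.973, -0.229, -0.0], [-0.0, -0.001, -1.0]]
ft_force: [-0.4, 0.2, -3.1]
width: 0.0308
gripper_force: 25.0
t 6.85 p [ 0.4538 -0.0333  0.086 ] yaw 76.7472725446578 tilt [-0.0006 -0.    ] w 0.030792284640890333 F [-0.3881  0.2211 -3.0995] q [-0.0985  0.283   2.0316 -0.0001  0.8277  0.1329]
```

Settled well. Lowering to home.

```bash
python3 -m handwheel '{"steps":[[[0,0,-0.005],[0,0,0],0.8],[[0,0,-0.003],[0,0,0],0.8],[[0,0,0],[0,0,0],0.8]]}'; python3 -m handwheel '{"steps":[[[0,0,-0.004],[0,0,0],0.8],[[0,0,-0.003],[0,0,0],0.8],[[0,0,0],[0,0,0],0.8]]}'; python3 -c "from h import *;st()"
```

```text
t: 7.15
position: [0.4532, -0.0333, 0.0773]
tool_rot: [[0.229, 0.973, -0.002], [0.973, -0.229, 0.0], [-0.0, -0.002, -1.0]]
ft_force: [-0.1, 0.2, -2.4]
width: 0.031
gripper_force: 25.0
t: 7.45
position: [0.4533, -0.0333, 0.0705]
tool_rot: [[0.229, 0.973, -0.002], [0.973, -0.229, 0.0], [-0.0, -0.002, -1.0]]
ft_force: [0.7, -0.9, -2.2]
width: 0.0312
gripper_force: 25.0
t 7.45 p [ 0.4533 -0.0333  0.0705] yaw 76.74688029044937 tilt [-0.0019  0.0001] w 0.031249050570034253 F [ 0.6519 -0.8603 -2.2475] q [-0.0985  0.3053  2.0506 -0.0001  0.7876  0.1329]
```

It has entered the socket without force. Finishing the seating, then opening and rising, and turning the jaws 105° so they close along the row (tool x at 182°, above the blade).

```bash
python3 -m handwheel '{"steps":[[[0,0,-0.004],[0,0,0],0.8],[[0,0,-0.003],[0,0,0],0.8],[[0,0,0],[0,0,0],0.8],[[0,0,0],[0,0,0],0.8]]}'; python3 -m handwheel '{"steps":[[[0,0,0],[0,0,0],0.3],[[0,0,0],[0,0,0],0.3],[[0,0,0],[0,0,0],0.3],[[0,0,0.02],[0,0,0],0.3],[[0,0,0.03],[0,0,0],0.3],[[0,0,0.03],[0,0,0],0.3],[[0,0,0],[0,0,0],0.3],[[0,0,0],[0,0,0],0.3],[[0,0,0],[0,0,0],0.3]]}'
python3 - <<'E'
from workcell import read_camera; import cv2
from h import *
st()
z=lambda im,x,y,w,h,f: cv2.resize(im[y:y+h,x:x+w,::-1],None,fx=f,fy=f,interpolation=cv2.INTER_CUBIC)
cv2.imwrite("pics/s4.png",z(read_camera("scene"),285,135,60,65,9))
E
```

```text
t: 7.85
position: [0.4539, -0.0333, 0.064]
tool_rot: [[0.229, 0.973, -0.0], [0.973, -0.229, -0.0], [-0.0, -0.0, -1.0]]
ft_force: [-0.5, -0.7, -0.9]
width: 0.0311
gripper_force: 25.0
t: 8.75
position: [0.4528, -0.0332, 0.143]
tool_rot: [[0.229, 0.973, -0.003], [0.973, -0.229, 0.0], [-0.001, -0.003, -1.0]]
ft_force: [0.5, 0.6, -0.2]
width: 0.0641
gripper_force: 0.0
t 8.75 p [ 0.4528 -0.0332  0.143 ] yaw 76.74602134016169 tilt [-0.003   0.0002] w 0.06408284772437933 F [ 0.4532  0.5503 -0.2268] q [-0.0985  0.2102  1.955  -0.0001  0.9793  0.1329]
```

View pics/s4.png

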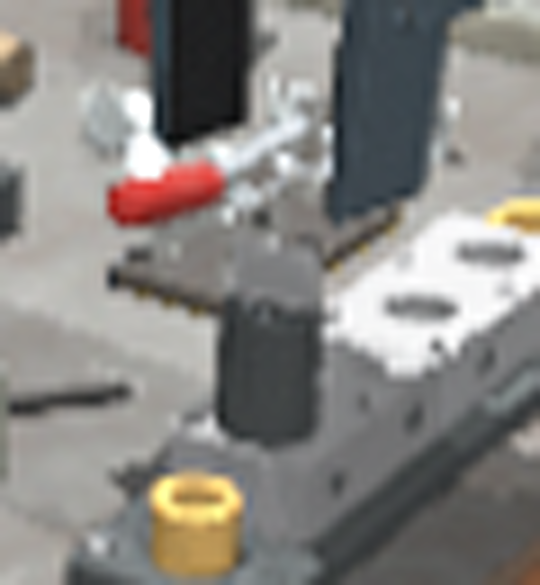

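The punch stands home in socket 4, at crop px (270,380), with the blade nearly across. Now I'll square it exactly by squeezing the blade with the jaws along the row.

```bash
python3 -m handwheel '{"steps":[[[0,0,0],[0,0,-8.3],0.3],[[0,0,0],[0,0,-8.3],0.3],[[0,0,0],[0,0,-8.3],0.3],[[0,0,0],[0,0,-8.3],0.3],[[0,0,0],[0,0,-8.3],0.3],[[0,0,0],[0,0,-8.3],0.3],[[0,0,0],[0,0,-8.3],0.3],[[0,0,0],[0,0,-8.3],0.3],[[0,0,0],[0,0,-8.3],0.3],[[0,0,-0.02],[0,0,0],0.3]]}' 5
python3 -m handwheel '{"steps":[[[0,0,-0.019],[0,0,0],0.4],[[0,0,0],[0,0,0],0.4],[[0,0,0],[0,0,0],1],[[0,0,0],[0,0,0],1],[[0,0,0],[0,0,0],1],[[0,0,0],[0,0,0],1],[[0,0,0],[0,0,0],1],[[0,0,0],[0,0,0],1]]}' 5
python3 -c "from h import *;st()"
```

```text
t: 9.8
position: [0.4551, -0.0334, 0.1245]
tool_rot: [[0.999, 0.033, 0.003], [0.033, -0.999, 0.0], [0.003, -0.0, -1.0]]
ft_force: [0.4, -0.8, -0.2]
width: 0.064
gripper_force: 0.0
t: 10.6
position: [0.4539, -0.0333, 0.1052]
tool_rot: [[0.999, 0.036, 0.0], [0.036, -0.999, 0.001], [0.0, -0.001, -1.0]]
ft_force: [0.7, 0.2, 0.3]
width: 0.0095
gripper_force: 0.3
t 10.6 p [ 0.4539 -0.0333  0.1052] yaw 2.037822354038524 tilt [0.0004 0.0009] w 0.009545876078223594 F [0.7172 0.1508 0.3445] q [-0.0991  0.2565  2.0074  0.0012  0.8773  1.4354]
```

```bash
python3 -m handwheel '{"steps":[[[0,0,0],[0,0,0],1],[[0,0,0],[0,0,0],1],[[0,0,0],[0,0,0],0.4],[[0,0,0],[0,0,0],0.4],[[0,0,0.03],[0,0,0],0.3],[[0,0,0.03],[0,0,0],0.3],[[0,0,0.035],[0,0,0],0.3]]}' 5
python3 -m handwheel '{"steps":[[[0.0068,0.0417,0],[0,0,-1.37],0.3],[[0.0068,0.0417,0],[0,0,-1.37],0.3],[[0.0068,0.0417,0],[0,0,-1.37],0.3],[[0.0068,0.0417,0],[0,0,-1.37],0.3],[[0.0068,0.0417,0],[0,0,-1.37],0.3],[[0.0068,0.0417,0],[0,0,-1.37],0.3],[[0.0068,0.0417,0],[0,0,-1.37],0.3],[[0.0068,0.0417,0],[0,0,-1.37],0.3],[[0.0068,0.0417,0],[0,0,-1.37],0.3],[[0,0,0],[0,0,0],0.3]]}'
python3 - <<'E'
from workcell import read_camera; import cv2
from h import *
st()
z=lambda im,x,y,w,h,f: cv2.resize(im[y:y+h,x:x+w,::-1],None,fx=f,fy=f,interpolation=cv2.INTER_CUBIC)
cv2.imwrite("pics/s5.png",np.hstack([z(read_camera("scene"),290,140,45,60,9),z(read_camera("top"),285,210,40,60,9)]))
S=lambda u,v:((u-420+.5)/6-.5+160,(v+.5)/6-.5+190)
c=[atz("scene",S(*q),.102) for q in[(613,165),(650,142),(683,155),(648,180)]]
print([ (np.degrees(np.arctan2(*(c[i]-c[i-1])[1::-1])),np.linalg.norm(c[i]-c[i-1])) for i in range(4)])
E
```

```text
t: 11.3
position: [0.4529, -0.0333, 0.2003]
tool_rot: [[0.999, 0.036, -0.003], [0.036, -0.999, 0.001], [-0.003, -0.001, -1.0]]
ft_force: [0.1, -1.2, 0.0]
width: 0.0452
gripper_force: 0.0
t: 12.3
position: [0.5153, 0.3467, 0.199]
tool_rot: [[0.985, -0.175, 0.0], [-0.175, -0.985, 0.003], [-0.0, -0.003, -1.0]]
ft_force: [-0.4, -0.8, 0.5]
width: 0.0637
gripper_force: 0.0
t 12.3 p [0.5153 0.3467 0.199 ] yaw -10.058599078745551 tilt [0.0003 0.0028] w 0.06372118659498968 F [-0.409  -0.8282  0.4564] q [0.5726 0.4093 1.5008 0.0023 1.2297 2.3182]
[(np.float64(4.577537883232416), np.float64(0.01710690228767769)), (np.float64(-88.19499440014333), np.float64(0.018096987671955538)), (np.float64(-174.16719300572817), np.float64(0.015882318977868595)), (np.float64(95.67527722667046), np.float64(0.01842711724021783))]
```

View pics/s5.png

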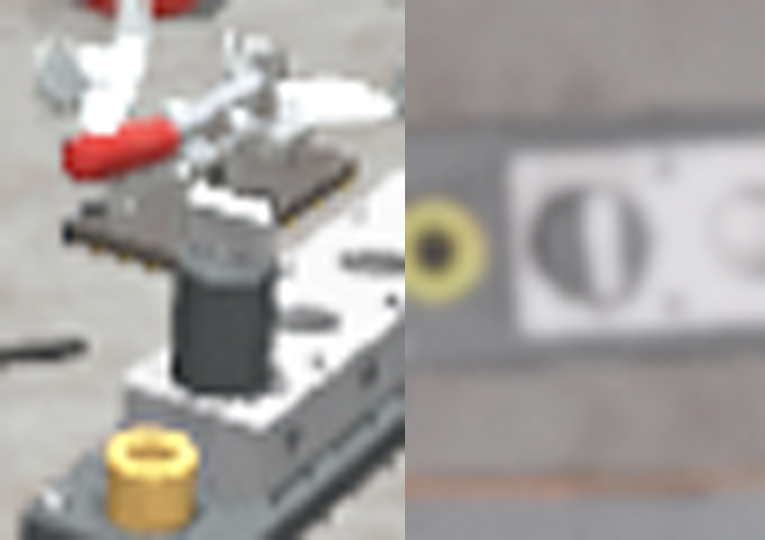

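The slot punch is fully seated, its blade straight across the row at right-panel px (600,245). The square nose sits at about +4.3°, so I'll pick it and turn it 87.7° to suit.

```bash
python3 -m handwheel '{"steps":[[[0,0,-0.04],[0,0,0],0.3],[[0,0,-0.04],[0,0,0],0.3],[[0,0,-0.03],[0,0,0],0.3],[[0,0,-0.02],[0,0,0],0.3],[[0,0,-0.008],[0,0,0],0.3],[[0,0,0],[0,0,0],0.3],[[0,0,0],[0,0,0],0.8],[[0,0,0],[0,0,0],0.8],[[0,0,0],[0,0,0],0.8],[[0,0,0],[0,0,0],0.8]]}' 25
python3 -m handwheel '{"steps":[[[0,0,0],[0,0,0],0.8],[[0,0,0],[0,0,0],0.8]]}'
```

```text
t: 13.4
position: [0.5152, 0.3422, 0.0628]
tool_rot: [[0.984, -0.178, 0.001], [-0.178, -0.984, 0.002], [0.001, -0.002, -1.0]]
ft_force: [0.5, -0.5, -0.2]
width: 0.0345
gripper_force: 0.0
t: 13.6
position: [0.5151, 0.342, 0.0626]
tool_rot: [[0.984, -0.178, 0.001], [-0.178, -0.984, 0.001], [0.0, -0.001, -1.0]]
ft_force: [-0.8, -1.2, 4.4]
width: 0.0304
gripper_force: 25.0
```

```bash
python3 -m handwheel '{"steps":[[[0,0,0.02],[0,0,0],0.8],[[0,0,0.04],[0,0,0],0.8],[[0,0,0.04],[0,0,0],0.8],[[0,0,0.04],[0,0,0],0.8],[[-0.0054,-0.0385,0],[0,0,7.97],0.8],[[-0.0054,-0.0385,0],[0,0,7.97],0.8],[[-0.0054,-0.0385,0],[0,0,7.97],0.8],[[-0.0054,-0.0385,0],[0,0,7.97],0.8],[[-0.0054,-0.0385,0],[0,0,7.97],0.8],[[-0.0054,-0.0385,0],[0,0,7.97],0.8]]}'
python3 -m handwheel '{"steps":[[[-0.0054,-0.0385,0],[0,0,7.97],0.8],[[-0.0054,-0.0385,0],[0,0,7.97],0.8],[[-0.0054,-0.0385,0],[0,0,7.97],0.8],[[-0.0054,-0.0385,0],[0,0,7.97],0.8],[[-0.0054,-0.0385,0],[0,0,7.97],0.8],[[0,0,-0.04],[0,0,0],0.8],[[0,0,-0.04],[0,0,0],0.8],[[0,0,-0.02],[0,0,0],0.8],[[0,0,0],[0,0,0],0.8],[[0,0,0],[0,0,0],0.8]]}'
python3 -m handwheel '{"steps":[[[0,0,0],[0,0,0],0.8],[[0,0,0],[0,0,0],0.8]]}'; python3 -c "from h import *;st()"
```

```text
t: 14.6
position: [0.4816, 0.1096, 0.2013]
tool_rot: [[0.789, 0.614, -0.002], [0.614, -0.789, 0.0], [-0.001, -0.001, -1.0]]
ft_force: [0.8, -0.9, -2.3]
width: 0.0313
gripper_force: 25.0
t: 15.6
position: [0.456, -0.0803, 0.1021]
tool_rot: [[0.222, 0.975, -0.001], [0.975, -0.222, 0.0], [-0.0, -0.001, -1.0]]
ft_force: [-0.3, -0.2, -3.5]
width: 0.0309
gripper_force: 25.0
t: 15.8
position: [0.4568, -0.0805, 0.1033]
tool_rot: [[0.222, 0.975, 0.002], [0.975, -0.222, -0.001], [-0.0, 0.002, -1.0]]
ft_force: [0.5, -0.7, -3.0]
width: 0.0311
gripper_force: 25.0
t 15.8 p [ 0.4568 -0.0805  0.1033] yaw 77.16978245079991 tilt [ 0.0023 -0.0006] w 0.031068133793067425 F [ 0.5113 -0.6651 -3.0205] q [-0.199   0.2704  1.9928 -0.0002  0.876   0.025 ]
```

```bash
python3 -m handwheel '{"steps":[[[0,-0.001,-0.01],[0,0,0],0.8],[[0,0,-0.01],[0,0,0],0.8],[[0,0,-0.005],[0,0,0],0.8],[[0,0,-0.003],[0,0,0],0.8],[[0,0,0],[0,0,0],0.8]]}'; python3 -m handwheel '{"steps":[[[0,0,-0.004],[0,0,0],0.8],[[0,0,-0.003],[0,0,0],0.8],[[0,0,0],[0,0,0],0.8],[[0,0,0],[0,0,0],0.8]]}'
```

```text
t: 16.3
position: [0.4554, -0.0814, 0.0733]
tool_rot: [[0.222, 0.975, -0.002], [0.975, -0.222, 0.0], [-0.0, -0.002, -1.0]]
ft_force: [-0.5, -0.0, -2.8]
width: 0.0311
gripper_force: 25.0
t: 16.7
position: [0.4557, -0.0815, 0.0669]
tool_rot: [[0.222, 0.975, -0.001], [0.975, -0.222, -0.0], [-0.0, -0.001, -1.0]]
ft_force: [-0.3, -0.2, -3.2]
width: 0.0312
gripper_force: 25.0
```

```bash
python3 -m handwheel '{"steps":[[[0,0,-0.003],[0,0,0],0.8],[[0,0,0],[0,0,0],0.8],[[0,0,0],[0,0,0],0.8],[[0,0,0],[0,0,0],0.3],[[0,0,0],[0,0,0],0.3],[[0,0,0],[0,0,0],0.3],[[0,0,0.02],[0,0,0],0.3],[[0,0,0.03],[0,0,0],0.5],[[0,0,0.03],[0,0,0],0.5],[[0,0,0],[0,0,-7.5],0.5]]}' 
python3 -m handwheel '{"steps":[[[0,0,0],[0,0,-7.5],0.5],[[0,0,0],[0,0,-7.5],0.5],[[0,0,0],[0,0,-7.5],0.5],[[0,0,0],[0,0,-7.5],0.5],[[0,0,0],[0,0,-7.5],0.5],[[0,0,0],[0,0,-7.5],0.5],[[0,0,0],[0,0,-7.5],0.5],[[0,0,0],[0,0,-7.5],0.5],[[0,0,-0.015],[0,0,-7.5],0.5],[[0,0,-0.024],[0,0,0],0.5]]}' 5
python3 -m handwheel '{"steps":[[[0,0,0],[0,0,0],0.5],[[0,0,0],[0,0,0],1],[[0,0,0],[0,0,0],1],[[0,0,0],[0,0,0],1],[[0,0,0],[0,0,0],1],[[0,0,0],[0,0,0],1],[[0,0,0],[0,0,0],1],[[0,0,0],[0,0,0],1]]}' 8
python3 -c "from h import *;st()"
```

```text
t: 17.7
position: [0.4582, -0.0818, 0.1476]
tool_rot: [[0.351, 0.936, 0.007], [0.936, -0.351, -0.001], [0.001, 0.007, -1.0]]
ft_force: [0.7, 0.3, -1.0]
width: 0.0457
gripper_force: 0.0
t: 18.7
position: [0.457, -0.0815, 0.1057]
tool_rot: [[0.999, 0.035, 0.004], [0.035, -0.999, 0.0], [0.004, -0.0, -1.0]]
ft_force: [0.6, 0.1, -1.1]
width: 0.0459
gripper_force: 0.0
t: 19.5
position: [0.4563, -0.0816, 0.1057]
tool_rot: [[0.999, 0.038, 0.001], [0.038, -0.999, 0.0], [0.001, -0.0, -1.0]]
ft_force: [0.3, -0.9, 4.7]
width: 0.0178
gripper_force: 8.0
t 19.5 p [ 0.4563 -0.0816  0.1057] yaw 2.1566906296983688 tilt [0.0014 0.0002] w 0.017825875111046205 F [ 0.2561 -0.9294  4.7196] q [-0.2022  0.2674  1.9897  0.0006  0.8831  1.3306]
```

The square is aligned (opening 18 mm). Now the big round punch.

```bash
python3 -m handwheel '{"steps":[[[0,0,0],[0,0,0],0.5],[[0,0,0],[0,0,0],0.5],[[0,0,0],[0,0,0],0.5],[[0,0,0.03],[0,0,0],0.5],[[0,0,0.035],[0,0,0],0.3],[[0,0,0.03],[0,0,0],0.3]]}' 5
python3 -m handwheel '{"steps":[[[0.0157,0.0405,0],[0,0,-1.24],0.3],[[0.0157,0.0405,0],[0,0,-1.24],0.3],[[0.0157,0.0405,0],[0,0,-1.24],0.3],[[0.0157,0.0405,0],[0,0,-1.24],0.3],[[0.0157,0.0405,0],[0,0,-1.24],0.3],[[0.0157,0.0405,0],[0,0,-1.24],0.3],[[0.0157,0.0405,0],[0,0,-1.24],0.3],[[0.0157,0.0405,0],[0,0,-1.24],0.3],[[0.0157,0.0405,0],[0,0,-1.24],0.3],[[0.0157,0.0405,0],[0,0,-1.24],0.3]]}'
python3 -m handwheel '{"steps":[[[0,0,0],[0,0,0],0.3],[[0,0,0],[0,0,0],0.3],[[0,0,0],[0,0,0],0.3]]}'
```

```text
t: 20.1
position: [0.4556, -0.0813, 0.201]
tool_rot: [[0.999, 0.038, -0.001], [0.038, -0.999, 0.001], [-0.001, -0.001, -1.0]]
ft_force: [-0.0, -0.3, -0.0]
width: 0.0591
gripper_force: 0.0
t: 21.1
position: [0.6128, 0.3253, 0.1993]
tool_rot: [[0.984, -0.179, -0.001], [-0.179, -0.984, 0.0], [-0.001, -0.0, -1.0]]
ft_force: [0.4, 0.1, 1.3]
width: 0.0637
gripper_force: 0.0
t: 21.4
position: [0.6122, 0.3226, 0.1995]
tool_rot: [[0.984, -0.178, -0.001], [-0.178, -0.984, -0.0], [-0.001, 0.001, -1.0]]
ft_force: [0.8, 0.4, -0.9]
width: 0.0636
gripper_force: 0.0
```

Run:
```python
from workcell import read_camera; import cv2
from h import *
st()
z=lambda im,x,y,w,h,f: cv2.resize(im[y:y+h,x:x+w,::-1],None,fx=f,fy=f,interpolation=cv2.INTER_CUBIC)
cv2.imwrite("pics/s6.png",np.hstack([z(read_camera("scene"),290,140,45,65,8),z(read_camera("top"),285,205,50,65,8)]))
```

```text
t 21.4 p [0.6122 0.3226 0.1995] yaw -10.26831943230884 tilt [-0.0014 -0.0003] w 0.06355471269295233 F [ 0.8286  0.3973 -0.8679] q [0.4682 0.5235 1.3075 0.0003 1.3119 2.2181]
```

View pics/s6.png

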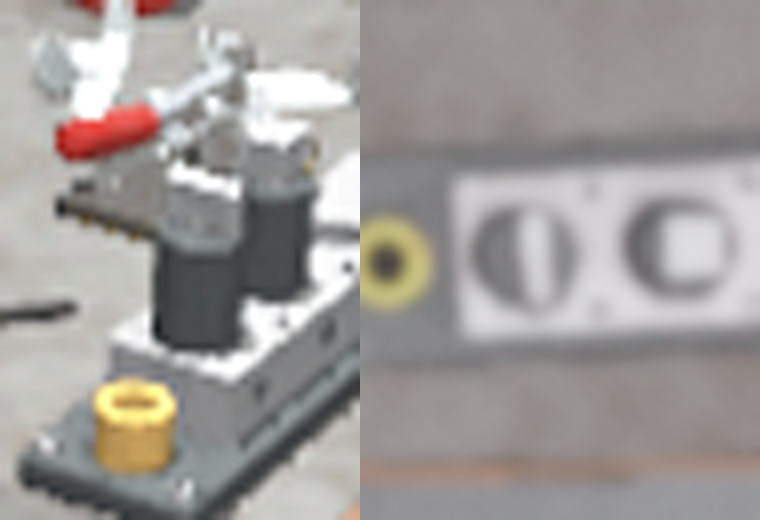

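Both are seated and square (blade at px (537,255), square at (693,247) in the right half). Picking the big round.

```bash
python3 -m handwheel '{"steps":[[[0,0,-0.04],[0,0,0],0.3],[[0,0,-0.04],[0,0,0],0.3],[[0,0,-0.03],[0,0,0],0.3],[[0,0,-0.02],[0,0,0],0.3],[[0,0,-0.008],[0,0,0],0.3],[[0,0,0],[0,0,0],0.3],[[0,0,0],[0,0,0],0.8],[[0,0,0],[0,0,0],0.8],[[0,0,0],[0,0,0],0.8],[[0,0,0],[0,0,0],0.8]]}' 25
python3 -m handwheel '{"steps":[[[0,0,0],[0,0,0],0.8],[[0,0,0],[0,0,0],0.8],[[0,0,0.02],[0,0,0],0.8],[[0,0,0.04],[0,0,0],0.8],[[0,0,0.04],[0,0,0],0.8],[[0,0,0.04],[0,0,0],0.8],[[0,0,0],[0,0,0],0.8]]}'
```

```text
t: 22.5
position: [0.6131, 0.3238, 0.0629]
tool_rot: [[0.984, -0.178, 0.001], [-0.178, -0.984, 0.001], [0.001, -0.002, -1.0]]
ft_force: [-0.3, -0.3, 0.1]
width: 0.0348
gripper_force: 0.0
t: 23.2
position: [0.6154, 0.325, 0.2087]
tool_rot: [[0.984, -0.178, 0.011], [-0.178, -0.984, 0.006], [0.01, -0.008, -1.0]]
ft_force: [0.8, -0.3, -1.0]
width: 0.031
gripper_force: 25.0
```

```bash
python3 -m handwheel '{"steps":[[[-0.0129,-0.0379,0],[0,0,8.52],0.8],[[-0.0129,-0.0379,0],[0,0,8.52],0.8],[[-0.0129,-0.0379,0],[0,0,8.52],0.8],[[-0.0129,-0.0379,0],[0,0,8.52],0.8],[[-0.0129,-0.0379,0],[0,0,8.52],0.8],[[-0.0129,-0.0379,0],[0,0,8.52],0.8],[[-0.0129,-0.0379,0],[0,0,8.52],0.8],[[-0.0129,-0.0379,0],[0,0,8.52],0.8],[[-0.0129,-0.0379,0],[0,0,8.52],0.8],[[-0.0129,-0.0379,0],[0,0,8.52],0.8]]}'
python3 -m handwheel '{"steps":[[[-0.0129,-0.0379,0],[0,0,8.52],0.8],[[-0.0129,-0.0379,0],[0,0,8.52],0.8],[[0,0,-0.04],[0,0,0],0.8],[[0,0,-0.04],[0,0,0],0.8],[[0,0,-0.02],[0,0,0],0.8],[[0,0,0],[0,0,0],0.8],[[0,0,0],[0,0,0],0.8],[[0,0,0],[0,0,0],0.8],[[0,0,0],[0,0,0],0.8]]}'
python3 -c "from h import *;st()"
```

```text
t: 24.2
position: [0.4828, -0.0546, 0.2006]
tool_rot: [[0.262, 0.965, -0.003], [0.965, -0.262, 0.0], [-0.001, -0.003, -1.0]]
ft_force: [0.8, -1.0, -0.8]
width: 0.0311
gripper_force: 25.0
t: 25.1
position: [0.461, -0.1257, 0.1032]
tool_rot: [[-0.012, 1.0, 0.002], [1.0, 0.012, -0.001], [-0.001, 0.002, -1.0]]
ft_force: [-0.1, -0.4, -1.4]
width: 0.0308
gripper_force: 25.0
t 25.1 p [ 0.461  -0.1257  0.1032] yaw 90.70312060387117 tilt [ 0.0019 -0.001 ] w 0.03084488356342332 F [-0.0632 -0.4176 -1.3598] q [-0.2899  0.2901  1.963  -0.0005  0.8864 -0.3018]
```

```bash
python3 -m handwheel '{"steps":[[[-0.0036,-0.0058,0],[0,0,1.3],0.8],[[0,0,0],[0,0,0],0.8],[[0,0,-0.008],[0,0,0],0.8],[[0,0,-0.008],[0,0,0],0.8],[[0,0,0],[0,0,0],0.8],[[0,0,0],[0,0,0],0.8]]}';  python3 -m handwheel '{"steps":[[[0,0,-0.006],[0,0,0],0.8],[[0,0,-0.005],[0,0,0],0.8],[[0,0,0],[0,0,0],0.8],[[0,0,0],[0,0,0],0.8]]}'
```

```text
t: 25.7
position: [0.4563, -0.1311, 0.0855]
tool_rot: [[-0.035, 0.999, -0.002], [0.999, 0.035, 0.0], [0.0, -0.002, -1.0]]
ft_force: [0.2, 0.3, -1.9]
width: 0.0312
gripper_force: 25.0
t: 26.1
position: [0.4569, -0.1317, 0.0749]
tool_rot: [[-0.035, 0.999, -0.0], [0.999, 0.035, -0.001], [-0.001, -0.0, -1.0]]
ft_force: [1.9, -1.3, -2.0]
width: 0.0307
gripper_force: 25.0
```

```bash
python3 -m handwheel '{"steps":[[[0.0005,0,-0.004],[0,0,0],0.8],[[0,0,-0.004],[0,0,0],0.8],[[0,0,0],[0,0,0],0.8],[[0,0,0],[0,0,0],0.8]]}';  python3 -m handwheel '{"steps":[[[0,0,-0.003],[0,0,0],0.8],[[0,0,0],[0,0,0],0.8],[[0,0,0],[0,0,0],0.8]]}'
```

```text
t: 26.5
position: [0.4574, -0.1316, 0.0668]
tool_rot: [[-0.035, 0.999, -0.0], [0.999, 0.035, -0.001], [-0.001, -0.0, -1.0]]
ft_force: [1.9, -3.1, -4.0]
width: 0.0311
gripper_force: 25.0
t: 26.8
position: [0.4576, -0.1318, 0.0646]
tool_rot: [[-0.035, 0.999, 0.001], [0.999, 0.035, -0.001], [-0.001, 0.001, -1.0]]
ft_force: [0.8, -4.9, 3.6]
width: 0.031
gripper_force: 25.0
```

```bash
python3 -m handwheel '{"steps":[[[0,0,0],[0,0,0],0.3],[[0,0,0],[0,0,0],0.3],[[0,0,0],[0,0,0],0.3],[[0,0,0.02],[0,0,0],0.3],[[0,0,0.04],[0,0,0],0.3],[[0,0,0.04],[0,0,0],0.3],[[0,0,0.035],[0,0,0],0.3]]}'
python3 -m handwheel '{"steps":[[[0.0082,0.0357,0],[0,0,-7.87],0.3],[[0.0082,0.0357,0],[0,0,-7.87],0.3],[[0.0082,0.0357,0],[0,0,-7.87],0.3],[[0.0082,0.0357,0],[0,0,-7.87],0.3],[[0.0082,0.0357,0],[0,0,-7.87],0.3],[[0.0082,0.0357,0],[0,0,-7.87],0.3],[[0.0082,0.0357,0],[0,0,-7.87],0.3],[[0.0082,0.0357,0],[0,0,-7.87],0.3],[[0.0082,0.0357,0],[0,0,-7.87],0.3],[[0.0082,0.0357,0],[0,0,-7.87],0.3]]}'
python3 -m handwheel '{"steps":[[[0.0082,0.0357,0],[0,0,-7.87],0.3],[[0.0082,0.0357,0],[0,0,-7.87],0.3],[[0.0082,0.0357,0],[0,0,-7.87],0.3],[[0,0,0],[0,0,0],0.3],[[0,0,0],[0,0,0],0.3],[[0,0,0],[0,0,0],0.3],[[0,0,0],[0,0,0],0.3]]}'
python3 -c "from h import *;st()"
```

```text
t: 27.5
position: [0.4566, -0.1308, 0.2005]
tool_rot: [[-0.035, 0.999, -0.001], [0.999, 0.035, 0.001], [0.001, -0.001, -1.0]]
ft_force: [0.5, -0.3, -0.3]
width: 0.064
gripper_force: 0.0
t: 28.5
position: [0.5384, 0.2274, 0.1983]
tool_rot: [[0.974, 0.225, -0.002], [0.225, -0.974, 0.001], [-0.002, -0.001, -1.0]]
ft_force: [0.0, -1.0, -0.2]
width: 0.0638
gripper_force: 0.0
t: 29.2
position: [0.5634, 0.3316, 0.199]
tool_rot: [[0.984, -0.18, -0.001], [-0.18, -0.984, 0.0], [-0.001, -0.0, -1.0]]
ft_force: [-0.1, 1.0, 1.5]
width: 0.0637
gripper_force: 0.0
t 29.2 p [0.5634 0.3316 0.199 ] yaw -10.358346072545778 tilt [-0.0006  0.0004] w 0.06366091223998131 F [-0.1092  0.9927  1.5152] q [0.5141 0.4616 1.4147 0.0007 1.2657 2.2655]
```

```bash
python3 -m handwheel '{"steps":[[[0.001,0.001,-0.04],[0,0,0],0.3],[[0,0,-0.04],[0,0,0],0.3],[[0,0,-0.03],[0,0,0],0.3],[[0,0,-0.02],[0,0,0],0.3],[[0,0,-0.007],[0,0,0],0.3],[[0,0,0],[0,0,0],0.3],[[0,0,0],[0,0,0],0.8],[[0,0,0],[0,0,0],0.8],[[0,0,0],[0,0,0],0.8],[[0,0,0],[0,0,0],0.8]]}' 25
python3 -m handwheel '{"steps":[[[0,0,0],[0,0,0],0.8],[[0,0,0],[0,0,0],0.8],[[0,0,0.02],[0,0,0],0.8],[[0,0,0.04],[0,0,0],0.8],[[0,0,0.04],[0,0,0],0.8],[[0,0,0.04],[0,0,0],0.8],[[0,0,0],[0,0,0],0.8]]}'
python3 -m handwheel '{"steps":[[[-0.0081,-0.0396,0],[0,0,7.88],0.8],[[-0.0081,-0.0396,0],[0,0,7.88],0.8],[[-0.0081,-0.0396,0],[0,0,7.88],0.8],[[-0.0081,-0.0396,0],[0,0,7.88],0.8],[[-0.0081,-0.0396,0],[0,0,7.88],0.8],[[-0.0081,-0.0396,0],[0,0,7.88],0.8],[[-0.0081,-0.0396,0],[0,0,7.88],0.8],[[-0.0081,-0.0396,0],[0,0,7.88],0.8],[[-0.0081,-0.0396,0],[0,0,7.88],0.8],[[-0.0081,-0.0396,0],[0,0,7.88],0.8]]}'
python3 -m handwheel '{"steps":[[[-0.0081,-0.0396,0],[0,0,7.88],0.8],[[-0.0081,-0.0396,0],[0,0,7.88],0.8],[[-0.0081,-0.0396,0],[0,0,7.88],0.8],[[0,0,-0.04],[0,0,0],0.8],[[0,0,-0.03],[0,0,0],0.8],[[0,0,0],[0,0,0],0.8],[[0,0,0],[0,0,0],0.8],[[0,0,0],[0,0,0],0.8],[[0,0,0],[0,0,0],0.8]]}'
python3 -c "from h import *;st()"
```

```text
t: 30.2
position: [0.5649, 0.334, 0.0629]
tool_rot: [[0.984, -0.179, 0.001], [-0.179, -0.984, 0.001], [0.001, -0.002, -1.0]]
ft_force: [0.4, -0.4, -0.1]
width: 0.0345
gripper_force: 0.0
t: 30.9
position: [0.5673, 0.3355, 0.2081]
tool_rot: [[0.984, -0.179, 0.01], [-0.179, -0.984, 0.007], [0.009, -0.009, -1.0]]
ft_force: [0.1, 0.9, -2.4]
width: 0.0308
gripper_force: 25.0
t: 31.9
position: [0.4821, -0.0634, 0.2002]
tool_rot: [[0.361, 0.932, -0.004], [0.932, -0.361, 0.001], [-0.001, -0.004, -1.0]]
ft_force: [0.8, 0.1, -3.1]
width: 0.0309
gripper_force: 25.0
t: 32.8
position: [0.4605, -0.181, 0.1334]
tool_rot: [[-0.037, 0.999, 0.002], [0.999, 0.037, -0.001], [-0.002, 0.002, -1.0]]
ft_force: [0.5, -0.1, -1.8]
width: 0.0308
gripper_force: 25.0
t 32.8 p [ 0.4605 -0.181   0.1334] yaw 92.13188354301623 tilt [ 0.0022 -0.0014] w 0.030844344008130974 F [ 0.5053 -0.0845 -1.8174] q [-0.3975  0.2779  1.887  -0.0006  0.9741 -0.4343]
```

```bash
python3 -m handwheel '{"steps":[[[-0.0008,-0.001,-0.03],[0,0,0],0.8],[[0,0,-0.015],[0,0,0],0.8],[[0,0,-0.006],[0,0,0],0.8],[[0,0,0],[0,0,0],0.8],[[0,0,0],[0,0,0],0.8]]}';  python3 -m handwheel '{"steps":[[[0,0,-0.005],[0,0,0],0.8],[[0,0,-0.005],[0,0,0],0.8],[[0,0,0],[0,0,0],0.8],[[0,0,0],[0,0,0],0.8]]}'
```

```text
t: 33.3
position: [0.4595, -0.1822, 0.082]
tool_rot: [[-0.037, 0.999, 0.001], [0.999, 0.037, -0.001], [-0.001, 0.001, -1.0]]
ft_force: [-0.8, 0.8, -3.3]
width: 0.0313
gripper_force: 25.0
t: 33.7
position: [0.4585, -0.1819, 0.0709]
tool_rot: [[-0.037, 0.999, -0.001], [0.999, 0.037, -0.0], [-0.0, -0.001, -1.0]]
ft_force: [-0.2, 0.4, -3.0]
width: 0.0308
gripper_force: 25.0
```

```bash
python3 -m handwheel '{"steps":[[[0,0,-0.004],[0,0,0],0.8],[[0,0,-0.003],[0,0,0],0.8],[[0,0,0],[0,0,0],0.8],[[0,0,0],[0,0,0],0.8]]}';  python3 -m handwheel '{"steps":[[[0,0,0],[0,0,0],0.3],[[0,0,0],[0,0,0],0.3],[[0,0,0],[0,0,0],0.3],[[0,0,0.02],[0,0,0],0.3],[[0,0,0.04],[0,0,0],0.3],[[0,0,0.04],[0,0,0],0.3],[[0,0,0.04],[0,0,0],0.3],[[-0.02,0.045,0.04],[0,0,0],0.3],[[-0.02,0.045,0.03],[0,0,0],0.3],[[-0.02,0.045,0.03],[0,0,0],0.3]]}'
python3 -m handwheel '{"steps":[[[-0.02,0.045,0],[0,0,0],0.3],[[-0.02,0.045,0],[0,0,0],0.3],[[0,0.045,0],[0,0,0],0.3],[[0,0.045,0],[0,0,0],0.3],[[0,0.045,0],[0,0,0],0.3],[[0,0.045,0],[0,0,0],0.3],[[0,0.045,0],[0,0,0],0.3],[[0,0,0],[0,0,0],0.3],[[0,0,0],[0,0,0],0.3],[[0,0,0],[0,0,0],0.3]]}'
python3 - <<'E'
from workcell import read_camera; import cv2
from h import *
z=lambda im,x,y,w,h,f: cv2.resize(im[y:y+h,x:x+w,::-1],None,fx=f,fy=f,interpolation=cv2.INTER_CUBIC)
cv2.imwrite("pics/s7.png",np.vstack([z(read_camera("scene"),285,130,80,70,5),z(read_camera("top"),275,210,80,40,5)]))
E
```

```text
t: 34.1
position: [0.4589, -0.1822, 0.0644]
tool_rot: [[-0.037, 0.999, 0.0], [0.999, 0.037, -0.001], [-0.001, 0.0, -1.0]]
ft_force: [-1.7, -0.2, 4.3]
width: 0.031
gripper_force: 25.0
t: 35.1
position: [0.4073, -0.0673, 0.2886]
tool_rot: [[-0.035, 0.999, -0.0], [0.999, 0.035, 0.0], [0.0, -0.0, -1.0]]
ft_force: [0.8, 0.6, 0.1]
width: 0.0639
gripper_force: 0.0
t: 36.1
position: [0.3679, 0.2457, 0.2873]
tool_rot: [[-0.036, 0.999, -0.001], [0.999, 0.036, -0.001], [-0.001, -0.001, -1.0]]
ft_force: [0.5, 0.3, -0.2]
width: 0.064
gripper_force: 0.0
```

View pics/s7.png

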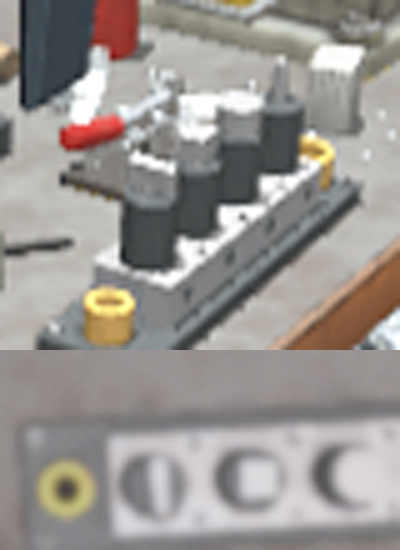

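All four punches stand upright with their shoulders on the block. From left to right they are slot (150,490, blade across), square (262,480, in line), big round and small round.

```bash
python3 -c "
from workcell import robot; print(robot.close_job())"
```

```text
the job is handed in; nothing more can be done
None
```

The job is handed in after about 36 s of robot time: from left to right slot, square, big round and small round stand nose up in sockets 4 to 1, all looking fully home in the last picture, with the blade across the row and the square in line with it.

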